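# Unlock the sprung bearing cap and press the crept bushing home

### The arm

A 6-joint arm with a two-finger parallel gripper is mounted at the origin on the work surface. World frame = base frame: x ahead of the robot, y to its left, z up, the work surface at z = 0. Lengths are in mm, angles in degrees, forces in N, time in s.
With the tool pointing down it reaches from about 350 to 850 mm from the base axis. Payload 8.1 kg.
Tool frame: the origin (TCP) lies midway between the tips of the shut fingers; the grasp point (between the pads) lies 19 mm behind it; z points along the fingers, y is the line along which they close (so a half turn about z gives the same grasp; the last joint's range is limited). The gripper opens to 85 mm and grips with 20 to 120 N. Pads are 22 mm wide; open, the fingers measure 114 mm over their backs; the gripper's body (76 mm by 85 mm) begins 54 mm behind the grasp point. The pads swing forward as they close: fully open they stand 13 mm farther back than shut.
Start: joints at [-80.753, 7.471, 85.268, -0, 87.261, -4.893], TCP at [146.602, -581.819, 231.292] pointing down, gripper open.
Joint ranges: [-169.43, 169.43], [-51.17, 129.36], [1.28, 143.12], [-76.62, 256.62], [0, 156.53], [-152.29, 152.29]. Speed limits (degrees/s): [136.94, 136.94, 159.86, 180, 180, 180].

### API

Orientations are given as [roll, pitch, yaw] about the fixed x, y, z axes, in that order (R = Rz(yaw) Ry(pitch) Rx(roll)).
In Python, from bench import r gives the robot as it stands. The module is installed in compiled form; this text tells all that it offers.
- The arm moves only by the tool jog_arm, never from a script. Its argument "rows" is a list of rows, each a list of 2 entries, a list of its own where there are three numbers: the shift along the tool's x, y, z in mm, then the turn, a rotation vector about the tool's x, y, z in rad. A call has 1 to 10 rows; each row is the pose to reach, as a shift and turn from the pose commanded when the call began, along the tool's axes at that moment; what a row does not reach only later rows make up. A row lasts 1/10 s, in which the tool goes at most 50 mm and 8.59 degrees, less where a joint would pass 70% of its speed; a pose out of reach is approached as far as the arm can. A call with a gripper value outside its range is refused whole. "grip" is the finger opening in mm, from 0 to 85.4, set as the call begins (left out, the last holds). The fingers move at their own pace and stop on an object; "force" is the grip in N (left out, the last holds). Time passes only in rows, so rows that repeat a pose let the fingers close. It gives the time, the measured TCP pose, the force, the opening and the grip force at its end, in the units of the state.
- r.sense(): the state, without advancing time (a new reading comes with each control period).
- r.snapshot(name): name is "scene" or "side" or "wrist"; returns (picture, depth): 480x640x3 uint8, blue, green, red; 480x640 float32, mm along the optical axis (not along the pixel's ray), 0 where there is no reading.
- r.camera_params(name): a dict with "fx", "fy", "cx", "cy" (pixels), "pose" (4x4, takes a point from camera to world coordinates); the wrist camera has in their place "tool_from_camera" (4x4, takes a point from camera to tool coordinates, whose origin is the TCP and whose axes are the flange's). Camera axes: x right, y down, z forward; pixel columns grow to the right and rows downward; lengths in mm; the calibration is good to about 2 mm. A picture is of the moment at which its call begins: read the wrist's pose just before it. camera_params takes no time and is no camera call.
- r.hand_in(): hands the job in; it is judged then, once.
The state is a dict: "time": time; "joint_pos": joint angles; "qd": joint speeds; "joint_efforts": joint torques, N m; "tool_pos": TCP position; "tcp_rot": TCP orientation; "ft_force": force on the tool from outside, world axes, zero at the start; "wrist_torque": the same for the moment, N m; "finger_gap": finger opening in mm; "grip_force": force on a finger pad.
Only numpy, scipy, OpenCV 4.12 (cv2) and the standard library are available. Lean on these libraries where they do the work, as an engineer would, in place of code of your own. Each camera call takes 0.05 s, during which the arm holds its last target. There are 200 camera calls.

### The job

The bushing under the cap of the stone-graining disc's bearing block has crept up out of its bore. Push the sprung cap down against its catch, twist it anticlockwise until it is free, lift it off and set it down gently, right way up, in the steel tray; then press the bushing back down until its shoulder is fully home, flush with the neck. Leave the jar, the brush and the wrench where they are.

Things in the scene. Friction and masses are not known exactly. Their poses are not given: they have to be found in the camera images.
- housing: Grey cast bearing block, fixed to the bench; foot 130 x 130 mm, block top 40 mm above the bench. Origin: centre of its underside, on the common vertical axis of neck, cap and bushing. A steel neck 56 mm in diameter rises to 62 mm above the bench; the cap fits over it with 2 mm of play. A sprung aluminium ring round the neck pushes the cap up.
- claw_roof (a point): Top of the dark claw at the block's own +x side, 67 mm above the bench; a second one faces it at -x. Each is 28 mm wide, 40 to 58 mm from the axis, and hooks over one lug of the cap. From its roof's anticlockwise end (seen from above) a catch tooth hangs 4.5 mm down; its clockwise end is closed.
- cap_center (a point): Centre of the loose aluminium cap (66 mm tall, 0.25 kg), on its axis half-way up, 33 mm above the bottom rim. Round body 72 mm in diameter, its flat top 3 mm above this point. Own x along the grip bar, z up. Two lugs, 14 mm wide, 7 mm thick, stick out at the rim at +x and -x, 100 mm tip to tip. Locked, the bar is in line with the block's x axis within 0.05 rad, the rim 54 mm above the bench.
- cap_bar (a point): Centre of the upright grip bar on the cap's flat top: 60 mm long (cap's x), 14 mm thick, 30 mm high. Pushing the cap down takes about 7 N at first, 12 N at the bottom of its 8 mm stroke; lugs pass the teeth only when over 5 mm down.
- cap_rim (a point): Centre of the cap's open bottom rim, 33 mm below the cap's centre. Held down and turned anticlockwise (from above) by 0.65 rad or more (0.75 is good), the lugs are clear of the claws; the spring then lifts the cap to 4 mm above its locked height and it lifts straight off; 20 mm more clears neck and claws.
- bush_top (a point): Centre of the top face of the flanged bronze bushing, hidden under the cap at first. Its round shoulder is 42 mm diameter and 6 mm thick, with a 12 mm hole in the middle; the axis is the block's. Flush and home, this point is level with the neck's top, 62 mm above the bench.
- bush (a joint): How far the bushing stands proud of home, m: 0 = shoulder bottomed and flush, starts at 0.007 to 0.012. It slides straight down with a stiff, even friction of about 9 N, stays where it is left, and stops dead at 0.
- tray: Shallow square steel tray, fixed, 150 x 150 mm outside, wall 4 mm, rim 20 mm high, inner floor 4 mm above the bench; it stands left or right of the block. Origin: centre of its underside.
- jar_center (a point): Bystander: glass jar with white lid, 76 mm diameter, 100 mm high, standing; this point is its centre. It stands on the side where the tray is not.
- brush: Bystander: brush about 200 mm long lying on the bench beyond the block. Origin at its underside.
- wrench: Bystander: steel wrench about 190 mm long lying on the bench beyond the block. Origin at its underside.

How it is judged (in metres and radians):
On the way, in this order (a step that is already met when the one before it is completed fails the run):
1. the cap is off the bearing block, the bushing still standing proud (horizontal distance between cap_center and housing above 0.12 m and value of joint bush above 0.005 m), for 0.2 s.
2. the cap stands upright in the tray (horizontal distance between cap_center and tray below 0.045 m and angle between cap_center's own z axis and vertical below 0.1 rad and height (world z) of cap_rim between 0.001 and 0.009 m and linear speed of cap below 0.02 m/s and contact force between the fingers and cap below 0.1 N), for 0.2 s.
3. the bushing is pressed home (value of joint bush below 0.0015 m), for 0.2 s.
At the end, for the whole second after the job is handed in: The cap stands still and released, right way up (within 0.1 rad), on the tray's floor with its axis within 45 mm of the tray's centre, and the bushing is within 1.5 mm of home, its shoulder flush with the neck (horizontal distance between cap_center and tray below 0.045 m and angle between cap_center's own z axis and vertical below 0.1 rad and height (world z) of cap_rim between 0.001 and 0.009 m and value of joint bush below 0.0015 m and linear speed of cap below 0.02 m/s); the robot touches nothing.
It fails at once if the cap is dropped or flung: it moves freely, out of the fingers, faster than 0.7 m/s (a fall of some 25 mm) (linear speed of cap above 0.7 m/s and contact force between the fingers and cap below 0.1 N).
It fails at once if the jar, brush or wrench is moved by more than 30 mm (distance of any of jar_center, brush, wrench from where it was at the start of the episode above 0.03 m).
It also fails if it takes over 51 s, if anything falls off the work surface, if the arm or the gripper's body presses on something with over 40 N, if the wrist force passes 120 N, or if a joint passes its speed limit or range.

## Working session

There is one attempt and no reset: what is moved stays moved. The work goes in short steps, Python scripts to look and compute and a tool call to move; the robot and the scene stay as the last step left them, time stands still between calls to the robot, and variables do not carry over. Pictures are saved under pics/ and viewed, at most 10 in all, crops included, and the job is handed in when it is done.

Besides the shell and the picture viewer there is one more tool, called after "Call:" by a JSON object that holds its "api" and its "payload", one argument or row to a line. jog_arm: Moves the arm, as the interface text tells. Its arguments: {"type":"object","properties":{"rows":{"type":"array"},"grip":{"type":"number"},"force":{"type":"number"}},"required":["rows"]}

```bash
mkdir -p pics
python3 - <<'E'
from bench import r
import cv2,numpy as np
s=r.sense();print({k:np.round(v,3).tolist() for k,v in s.items()})
for n in("scene","side"):
    p,d=r.snapshot(n);cv2.imwrite(f"pics/{n}0.png",p);np.save(f"pics/{n}0.npy",d)
    print(n,r.camera_params(n))
print(r.camera_params("wrist"))
E
```

```text
{'time': 0.0, 'joint_pos': [-80.754, 7.518, 85.329, 0.001, 87.261, -4.894], 'qd': [0.055, 0.112, -0.039, -0.032, 0.061, -0.083], 'joint_efforts': [-0.002, -56.94, -50.056, -0.0, 0.014, -0.0], 'tool_pos': [146.501, -581.278, 230.217], 'tcp_rot': [-179.893, -0.01, 14.14], 'ft_force': [0.36, 0.152, -0.646], 'wrist_torque': [0.017, -0.036, -0.005], 'grip_force': 0.0, 'finger_gap': 85.334}
scene {'fx': 439.8738203193282, 'fy': 439.8738203193282, 'cx': 315.3786293664039, 'cy': 233.09163162453964, 'pose': array([[-5.74051568e-01,  6.74323310e-01, -4.64492057e-01,
         1.03294317e+03],
       [ 8.18787608e-01,  4.77710216e-01, -3.18401950e-01,
         3.08663755e+02],
       [ 7.18674337e-03, -5.63099479e-01, -8.26357869e-01,
         8.68548512e+02],
       [ 0.00000000e+00,  0.00000000e+00,  0.00000000e+00,
         1.00000000e+00]])}
side {'fx': 574.3355457612515, 'fy': 574.3355457612515, 'cx': 316.5511855053612, 'cy': 239.93182846582317, 'pose': array([[ 9.39612122e-01, -2.38500894e-01,  2.45451388e-01,
         3.22317059e+02],
       [-3.42148774e-01, -6.37950005e-01,  6.89894201e-01,
        -7.44073651e+02],
       [-7.95466980e-03, -7.32213845e-01, -6.81028346e-01,
         8.03314411e+02],
       [ 0.00000000e+00,  0.00000000e+00,  0.00000000e+00,
         1.00000000e+00]])}
{'fx': 402.93665758717276, 'fy': 402.93665758717276, 'cx': 317.4420263491097, 'cy': 242.4524017754834, 'tool_from_camera': array([[ 2.03497186e-04, -9.45912821e-01, -3.24420860e-01,
         8.30312910e+01],
       [ 9.99999941e-01,  1.02249961e-04,  3.29133043e-04,
        -1.29512158e-01],
       [-2.78159145e-04, -3.24420908e-01,  9.45912785e-01,
        -1.41317642e+02],
       [ 0.00000000e+00,  0.00000000e+00,  0.00000000e+00,
         1.00000000e+00]])}
```

View pics/scene0.png

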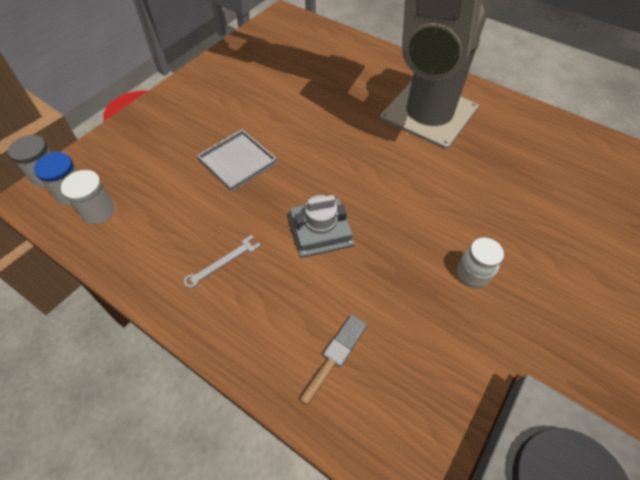

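View pics/side0.png

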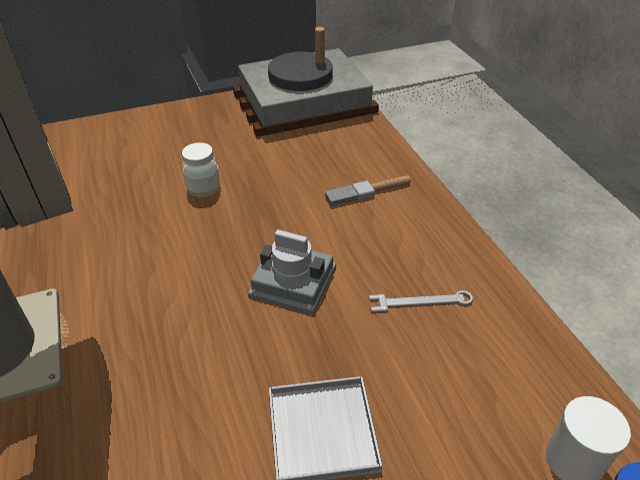

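The scene view shows the tray at about (237,158), the block with its cap at (322,222), the jar at (481,262), and the wrench and brush beyond. The side view shows the tray at (325,428) and the bar at (292,241). Next I'll measure them.

```bash
cat > h.py <<'E'
import numpy as np,cv2
from bench import r
def cloud(n,d,T=None):
    c=r.camera_params(n);T=c["pose"] if T is None else T
    v,u=np.mgrid[:480,:640];P=np.stack([(u-c["cx"])/c["fx"]*d,(v-c["cy"])/c["fy"]*d,d],-1)
    P=P@T[:3,:3].T+T[:3,3];P[d<=0]=np.nan;return P
def ray(n,px,z,T=None):
    c=r.camera_params(n);T=c["pose"] if T is None else T
    q=np.c_[(np.atleast_2d(px)-[c["cx"],c["cy"]])/[c["fx"],c["fy"]],np.ones(len(np.atleast_2d(px)))]@T[:3,:3].T
    return T[:3,3]+q*((z-T[2,3])/q[:,2])[:,None]
def wristT(s):
    from scipy.spatial.transform import Rotation as R
    T=np.eye(4);T[:3,:3]=R.from_euler("xyz",s["tcp_rot"],degrees=True).as_matrix();T[:3,3]=s["tool_pos"]
    return T@r.camera_params("wrist")["tool_from_camera"]
def rect(p):
    c,wh,a=cv2.minAreaRect(np.float32(p)); 
    if wh[0]<wh[1]: wh=wh[::-1];a+=90
    return np.round(c,1),np.round(wh,1),round((a+90)%180-90,1)
E
python3 - <<'E'
from h import *
for n,bx,tr in(("scene",(321,203),(237,158)),("side",(292,241),(325,428))):
    d=np.load(f"pics/{n}0.npy");P=cloud(n,d);Z=P[...,2]
    print(n,"bar px",P[bx[1],bx[0]].round(1),"tray floor",P[tr[1],tr[0]].round(1),"bench z",np.nanmedian(P[300:310,230:240,2]))
    c0=P[bx[1],bx[0],:2];near=np.hypot(*(P[...,:2]-c0).transpose(2,0,1))<90
    for lo,hi in((112,126),(84,96),(34,46),(60,73)):
        m=near&(Z>lo)&(Z<hi)
        if m.sum()>8: print(lo,hi,m.sum(),np.nanmedian(Z[m]).round(1),rect(P[m][:,:2]))
    t0=P[tr[1],tr[0],:2];m=(np.abs(P[...,:2]-t0).max(-1)<130)&(Z>13)&(Z<26)
    print("tray rim",m.sum(),rect(P[m][:,:2]))
    p=np.load(f"pics/{n}0.npy");img=cv2.imread(f"pics/{n}0.png")
    g=(img.max(2).astype(int)-img.min(2)<35)&(np.abs(P[...,:2]-t0).max(-1)<120)
    print("tray grey",rect(P[g][:,:2]))
E
```

```text
scene bar px [539.1 -16.1 117.6] tray floor [ 467.9 -337.5    2.7] bench z 0.2628416554636033
112 126 184 119.0 (array([532.6, -20.7]), array([60.4, 15.5]), -39.1)
84 96 401 90.0 (array([534.2, -20.7]), array([69.4, 67.7]), 84.0)
34 46 988 39.9 (array([532.8, -20.5]), array([124.2, 114.1]), -39.9)
60 73 301 66.5 (array([539.3, -12.6]), array([116.6,  52.1]), -39.8)
tray rim 484 (array([ 476.4, -329.1]), array([154.4, 152.8]), 77.5)
tray grey (array([ 468.8, -337.3]), array([176. , 164.5]), 76.8)
side bar px [529.4 -33.  113.7] tray floor [ 479.2 -331.9    5.9] bench z 1.3764120783484373
112 126 283 120.0 (array([530.4, -24.7]), array([60.4, 17.7]), -43.2)
84 96 556 91.1 (array([526.5, -33.3]), array([68.5, 54.3]), -18.7)
34 46 1436 41.0 (array([530.1, -24.2]), array([123.9, 115.8]), -39.8)
60 73 491 67.5 (array([523.2, -32. ]), array([117.7,  53.3]), -39.4)
tray rim 1507 (array([ 474.5, -332.1]), array([152.4, 150.3]), 77.5)
tray grey (array([ 474.1, -332.1]), array([152.2, 150.8]), 77.4)
```

Call:
{"api": "jog_arm", "payload": {
  "rows": [
    [[170, -149, 3], [0, 0, 0.32]],
    [[509, -448, 10], [0, 0, 0.95]],
    [[509, -448, 10], [0, 0, 0.95]],
    [[509, -448, 10], [0, 0, 0.95]],
    [[509, -448, 10], [0, 0, 0.95]],
    [[509, -448, 10], [0, 0, 0.95]],
    [[509, -448, 10], [0, 0, 0.95]],
    [[509, -448, 10], [0, 0, 0.95]],
    [[509, -448, 10], [0, 0, 0.95]],
    [[509, -448, 10], [0, 0, 0.95]]
  ],
  "grip": 60
}}

```text
time: 1.1
tool_pos: [422.3, -180.3, 224.0]
tcp_rot: [180.0, -0.0, -40.3]
ft_force: [0.1, -1.3, 0.0]
finger_gap: 60.4
grip_force: 0.0
```

```bash
cat >> h.py <<'E'
def to(x,y,z,yaw):
    from scipy.spatial.transform import Rotation as R
    s=r.sense();A=R.from_euler("xyz",s["tcp_rot"],degrees=True);B=R.from_euler("xyz",[180,0,yaw],degrees=True)
    print("t",round(s["time"],2),"pos",np.round(s["tool_pos"],1),"rot",np.round(s["tcp_rot"],2),"F",np.round(s["ft_force"],1),"gap",round(s["finger_gap"],1),"grip",round(s["grip_force"],1),"q",np.round(s["joint_pos"],0))
    print("shift",np.round(A.inv().apply(np.array([x,y,z])-s["tool_pos"]),1),"turn",np.round((A.inv()*B).as_rotvec(),3))
E
python3 -c "
from h import *
to(531,-22.5,220,-40)"
```

```text
t 1.1 pos [ 422.3 -180.3  224. ] rot [180.   -0.  -40.3] F [ 0.1 -1.3  0. ] gap 60.4 grip 0.0 q [-30. -15. 107.  -0.  87. 101.]
shift [ -19.1 -190.7    4. ] turn [ 0.    -0.    -0.005]
```

Call:
{"api": "jog_arm", "payload": {
  "rows": [
    [[-19, -191, 4], [0, 0, 0]],
    [[-19, -191, 4], [0, 0, 0]],
    [[-19, -191, 4], [0, 0, 0]],
    [[-19, -191, 4], [0, 0, 0]],
    [[-19, -191, 4], [0, 0, 0]],
    [[-19, -191, 4], [0, 0, 0]],
    [[-19, -191, 4], [0, 0, 0]]
  ]
}}

```text
time: 1.8
tool_pos: [530.2, -24.9, 219.8]
tcp_rot: [180.0, 0.0, -40.3]
ft_force: [-0.1, -0.5, -0.5]
finger_gap: 59.8
grip_force: 0.0
```

Run:
```python
from h import *
to(531,-22.5,220,-40)
s=r.sense();T=wristT(s);p,d=r.snapshot("wrist");cv2.imwrite("pics/w1.png",p);P=cloud("wrist",d,T);np.save("pics/w1.npy",P)
Z=P[...,2]
for lo,hi in((112,128),(86,95),(36,45),(63,72)):
    m=(Z>lo)&(Z<hi)&(np.hypot(P[...,0]-531,P[...,1]+22.5)<95);print(lo,m.sum(),np.median(Z[m]).round(1),rect(P[m][:,:2]))
```

```text
t 1.8 pos [530.2 -24.9 219.8] rot [ 1.7995e+02  3.0000e-02 -4.0310e+01] F [-0.1 -0.5 -0.5] gap 59.8 grip 0.0 q [ -8.  -3.  97.  -0.  86. 122.]
shift [-0.9 -2.4 -0.2] turn [ 0.001  0.001 -0.005]
112 1918 118.3 (array([530.4, -22.7]), array([59.7, 14. ]), -41.4)
86 5770 88.6 (array([530.8, -22.9]), array([71.5, 70. ]), 49.9)
36 9311 38.6 (array([530.5, -22.6]), array([122.8, 111.5]), -39.8)
63 1511 65.7 (array([528.3, -26. ]), array([118.8,  62.1]), -26.2)
```

View pics/w1.png

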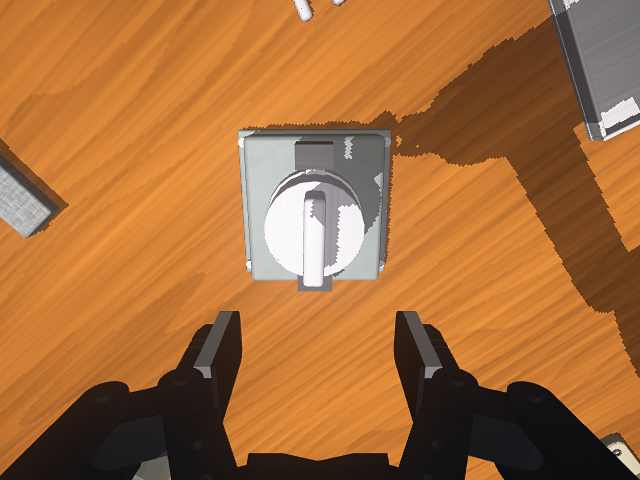

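The wrist view shows the bar's top running through about (313,240), the cap disc at (314,228) and the claws at (314,150) and (314,285). Measured heights and sizes match the given ones: bar 60x14, cap 71, bar yaw -41.4°, block yaw -39.8°. Next I'll descend.

Call:
{"api": "jog_arm", "payload": {
  "rows": [
    [[-0.5, -0.5, 40], [0, 0, 0.019]],
    [[-0.5, -0.5, 80], [0, 0, 0.019]],
    [[-0.5, -0.5, 90], [0, 0, 0.019]],
    [[-0.5, -0.5, 90], [0, 0, 0.019]],
    [[-0.5, -0.5, 90], [0, 0, 0.019]]
  ]
}}

```text
time: 2.35
tool_pos: [531.5, -24.3, 132.2]
tcp_rot: [-179.9, -0.1, -41.4]
ft_force: [-0.5, -0.4, 0.5]
finger_gap: 60.0
grip_force: 0.0
```

```bash
python3 -c "
from h import *
to(530.5,-22.7,93,-41.4)"
```

```text
t 2.35 pos [531.5 -24.3 132.2] rot [-1.7994e+02 -1.0000e-01 -4.1430e+01] F [-0.5 -0.4  0.5] gap 60.0 grip 0.0 q [ -8.   1. 103.  -0.  76. 123.]
shift [-1.9 -0.5 39.2] turn [-0.001 -0.002 -0.001]
```

Call:
{"api": "jog_arm", "payload": {
  "rows": [
    [[-1.9, -0.6, 20], [0, 0, 0]],
    [[-1.9, -0.6, 37], [0, 0, 0]],
    [[-1.9, -0.6, 37], [0, 0, 0]],
    [[-1.9, -0.6, 37], [0, 0, 0]]
  ]
}}

```text
time: 2.75
tool_pos: [530.8, -22.1, 95.2]
tcp_rot: [-179.9, -0.1, -41.4]
ft_force: [0.7, 0.6, -0.0]
finger_gap: 60.0
grip_force: 0.0
```

Call:
{"api": "jog_arm", "payload": {
  "rows": [
    [[0, 0, 0], [0, 0, 0]],
    [[0, 0, 0], [0, 0, 0]],
    [[0, 0, 0], [0, 0, 0]],
    [[0, 0, 0], [0, 0, 0]],
    [[0, 0, 0], [0, 0, 0]],
    [[0, 0, 0], [0, 0, 0]],
    [[0, 0, 0], [0, 0, 0]],
    [[0, 0, 0], [0, 0, 0]]
  ],
  "grip": 0,
  "force": 80
}}

```text
time: 3.55
tool_pos: [530.3, -21.9, 94.0]
tcp_rot: [-180.0, -0.1, -41.4]
ft_force: [0.8, 0.3, 5.0]
finger_gap: 12.5
grip_force: 78.9
```

```bash
python3 -c "
from h import *
to(530.5,-22.7,93,-41.4)"
```

```text
t 3.55 pos [530.3 -21.9  94. ] rot [-1.7995e+02 -7.0000e-02 -4.1380e+01] F [0.8 0.3 5. ] gap 12.5 grip 78.9 q [ -8.   3. 105.   0.  72. 123.]
shift [0.7 0.5 1. ] turn [-0.001 -0.001  0.   ]
```

Call:
{"api": "jog_arm", "payload": {
  "rows": [
    [[0, 0, 2], [0, 0, 0]],
    [[0, 0, 4], [0, 0, 0]],
    [[0, 0, 6], [0, 0, 0]],
    [[0, 0, 7], [0, 0, 0]],
    [[0, 0, 7], [0, 0, 0]],
    [[0, 0, 7], [0, 0, 0]]
  ]
}}

```text
time: 4.15
tool_pos: [530.4, -21.9, 87.5]
tcp_rot: [-179.9, -0.1, -41.4]
ft_force: [-0.6, 0.6, 9.0]
finger_gap: 13.0
grip_force: 79.5
```

```bash
cat > z.py <<'E'
from h import *
import sys
def capz(cx,cy,n="wrist"):
    s=r.sense();T=wristT(s) if n=="wrist" else None
    p,d=r.snapshot(n);P=cloud(n,d,T);Z=P[...,2];rr=np.hypot(P[...,0]-cx,P[...,1]-cy)
    m=(rr<30)&(Z>60)&(Z<100);h,e=np.histogram(Z[m],np.arange(60,100,1));
    k=h.argmax();print(n,"flat top mode",e[k],h[k],np.median(Z[m&(abs(Z-e[k])<2)]) if h[k] else None, "F",np.round(s["ft_force"],1))
    return p
if __name__=="__main__":
    for i in range(2):
        p=capz(530.5,-22.7);
        for n in("side","scene"): capz(530.5,-22.7,n)
    cv2.imwrite("pics/w2.png",p)
E
python3 z.py
```

```text
wrist flat top mode 81 3242 81.7926912081422 F [-0.6  0.6  9. ]
side flat top mode 84 61 84.29193904765464 F [-2.   1.5  9.7]
scene flat top mode 82 41 82.65107668056879 F [-1.8  1.6  9.4]
wrist flat top mode 81 3240 81.81410912539292 F [-1.7  0.2  9.7]
side flat top mode 84 59 84.37037738010702 F [-2.1  1.2  9.7]
scene flat top mode 83 38 83.05300310023335 F [-2.4  0.4  9.9]
```

Call:
{"api": "jog_arm", "payload": {
  "rows": [
    [[0, 0, 0], [0, 0, -0.08]],
    [[0, 0, 0], [0, 0, -0.17]],
    [[0, 0, 0], [0, 0, -0.26]],
    [[0, 0, 0], [0, 0, -0.35]],
    [[0, 0, 0], [0, 0, -0.44]],
    [[0, 0, 0], [0, 0, -0.53]],
    [[0, 0, 0], [0, 0, -0.62]],
    [[0, 0, 0], [0, 0, -0.7]],
    [[0, 0, 0], [0, 0, -0.78]],
    [[0, 0, 0], [0, 0, -0.78]]
  ]
}}

```text
time: 5.45
tool_pos: [531.0, -22.1, 87.8]
tcp_rot: [180.0, -0.2, 3.5]
ft_force: [-0.5, 0.5, 9.1]
finger_gap: 12.7
grip_force: 79.6
```

Run:
```python
from z import *
s=r.sense();print(s["time"],s["tool_pos"],s["tcp_rot"],s["wrist_torque"],s["finger_gap"],s["grip_force"])
p=capz(530.5,-22.7);cv2.imwrite("pics/w3.png",p)
```

```text
5.45 [531.04397086 -22.10247215  87.84826403] [ 1.79962215e+02 -1.72368025e-01  3.47514289e+00] [0.0179839  0.01502843 0.12388605] 12.690498852045014 79.55193042755127
wrist flat top mode 82 3110 82.20063810772356 F [-0.5  0.5  9.1]
```

View pics/w3.png

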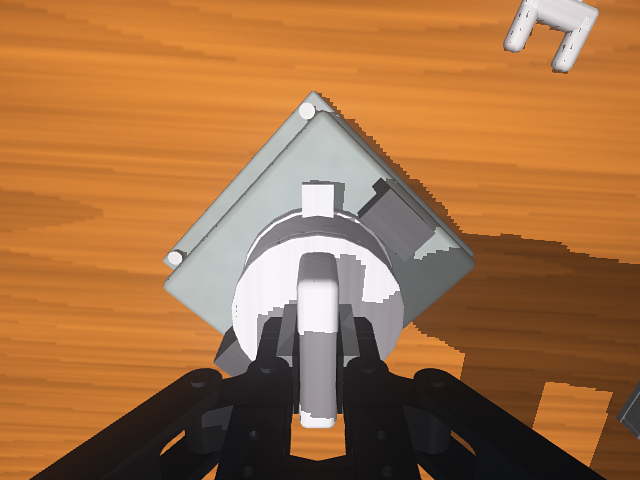

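The lug at (318,198) is clear of the claw at (398,215), so I'll lift.

Call:
{"api": "jog_arm", "payload": {
  "rows": [
    [[0, 0, -5], [0, 0, 0]],
    [[0, 0, -12], [0, 0, 0]],
    [[0, 0, -22], [0, 0, 0]],
    [[0, 0, -34], [0, 0, 0]],
    [[0, 0, -46], [0, 0, 0]],
    [[0, 0, -58], [0, 0, 0]],
    [[0, 0, -66], [0, 0, 0]],
    [[0, 0, -70], [0, 0, 0]],
    [[0, 0, -70], [0, 0, 0]]
  ]
}}

```text
time: 6.4
tool_pos: [530.1, -21.9, 157.0]
tcp_rot: [180.0, -0.1, 3.3]
ft_force: [-0.2, -0.4, -2.9]
finger_gap: 12.8
grip_force: 78.0
```

Run:
```python
from h import *
s=r.sense();T=wristT(s);p,d=r.snapshot("wrist");cv2.imwrite("pics/w4.png",p);np.save("pics/w4.npy",cloud("wrist",d,T))
to(475.5,-330.5,158,3.5)
to(475.5,-330.5,158,-12.5)
```

```text
t 6.45 pos [529.6 -21.9 156.3] rot [ 1.80e+02 -1.00e-02  3.31e+00] F [ 0.2  0.4 -1.7] gap 12.5 grip 78.0 q [ -8.  -1. 102.  -0.  79.  79.]
shift [-71.9 305.   -1.7] turn [ 0.    -0.    -0.003]
t 6.45 pos [529.6 -21.9 156.3] rot [ 1.80e+02 -1.00e-02  3.31e+00] F [ 0.2  0.4 -1.7] gap 12.5 grip 78.0 q [ -8.  -1. 102.  -0.  79.  79.]
shift [-71.9 305.   -1.7] turn [ 0.    -0.     0.276]
```

View pics/w4.png

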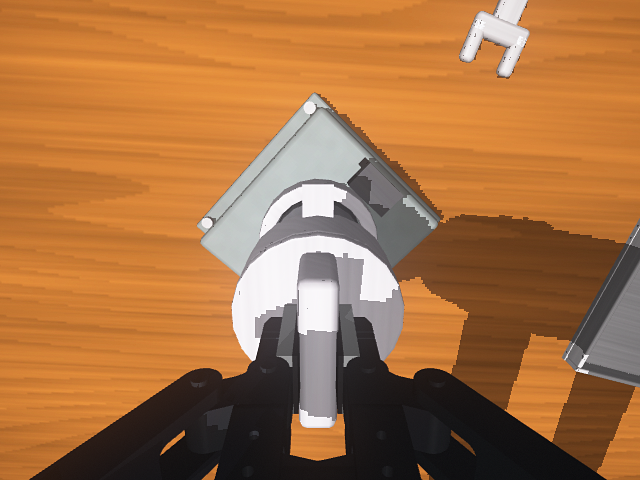

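The cap is off the block and square in the fingers, with the bar at (318,340). Next I'll carry it to the tray.

Call:
{"api": "jog_arm", "payload": {
  "rows": [
    [[-5, 20, 0], [0, 0, 0]],
    [[-14, 58, 0], [0, 0, 0]],
    [[-24, 102, 0], [0, 0, 0]],
    [[-34, 146, 0], [0, 0, 0]],
    [[-45, 190, 0], [0, 0, 0]],
    [[-55, 232, 0], [0, 0, 0]],
    [[-64, 270, 0], [0, 0, 0]],
    [[-69, 293, 0], [0, 0, 0]],
    [[-72, 305, 0], [0, 0, 0]],
    [[-72, 305, 0], [0, 0, 0]]
  ]
}}

```text
time: 7.45
tool_pos: [474.7, -331.3, 155.4]
tcp_rot: [-180.0, 0.1, 3.2]
ft_force: [-0.2, 0.7, -2.5]
finger_gap: 12.3
grip_force: 78.3
```

Run:
```python
from h import *
to(475.5,-330.5,46,3.3)
p,d=r.snapshot("side");cv2.imwrite("pics/s5.png",p[260:480,200:460])
P=cloud("side",d);Z=P[...,2];m=(np.hypot(P[...,0]-475,P[...,1]+330)<130)&(Z>13)&(Z<25);print("rim",m.sum(),rect(P[m][:,:2]))
P=np.load("pics/w4.npy");Z=P[...,2]; m=(np.hypot(P[...,0]-530,P[...,1]+22)<32)
h,e=np.histogram(Z[m],np.arange(100,200,1));print("captop z in hand",e[h.argsort()[-4:]],h[h.argsort()[-4:]])
```

```text
t 7.45 pos [ 474.7 -331.3  155.4] rot [-1.7995e+02  6.0000e-02  3.2000e+00] F [-0.2  0.7 -2.5] gap 12.3 grip 78.3 q [-40.   7.  94.  -0.  79.  47.]
shift [  1.   -0.7 109.4] turn [-0.001  0.001 -0.002]
rim 1202 (array([ 474.3, -332. ]), array([152.9, 150.3]), 77.3)
captop z in hand [150 180 181 151] [1986 2140 2922 4250]
```

View pics/s5.png

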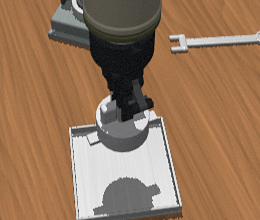

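The crop shows the cap (120,125) above the tray with its shadow at (125,190). The tray centre agrees with my first measurement. Next I'll lower it.

Call:
{"api": "jog_arm", "payload": {
  "rows": [
    [[0, 0, 12], [0, 0, 0]],
    [[0, 0, 32], [0, 0, 0]],
    [[0, 0, 52], [0, 0, 0]],
    [[0, 0, 72], [0, 0, 0]],
    [[0, 0, 88], [0, 0, 0]],
    [[0, 0, 98], [0, 0, 0]],
    [[0, 0, 104], [0, 0, 0]],
    [[0, 0, 106], [0, 0, 0]],
    [[0, 0, 106], [0, 0, 0]],
    [[0, 0, 106], [0, 0, 0]]
  ]
}}

```text
time: 8.5
tool_pos: [475.9, -331.0, 51.2]
tcp_rot: [179.9, -0.1, 3.3]
ft_force: [-0.3, -1.1, -2.3]
finger_gap: 12.8
grip_force: 78.3
```

Call:
{"api": "jog_arm", "payload": {
  "rows": [
    [[0, 0, 1], [0, 0, 0]],
    [[0, 0, 2], [0, 0, 0]],
    [[0, 0, 2], [0, 0, 0]],
    [[0, 0, 2], [0, 0, 0]]
  ]
}}

```text
time: 8.9
tool_pos: [475.4, -330.5, 48.3]
tcp_rot: [-180.0, -0.0, 3.3]
ft_force: [-0.2, 0.0, -2.4]
finger_gap: 12.6
grip_force: 78.3
```

Call:
{"api": "jog_arm", "payload": {
  "rows": [
    [[0, 0, 1], [0, 0, 0]],
    [[0, 0, 2], [0, 0, 0]],
    [[0, 0, 2], [0, 0, 0]],
    [[0, 0, 2], [0, 0, 0]]
  ]
}}

```text
time: 9.3
tool_pos: [475.3, -330.5, 46.1]
tcp_rot: [-180.0, 0.0, 3.3]
ft_force: [0.2, 0.4, -2.0]
finger_gap: 12.7
grip_force: 78.3
```

Call:
{"api": "jog_arm", "payload": {
  "rows": [
    [[0, 0, 1], [0, 0, 0]],
    [[0, 0, 1], [0, 0, 0]],
    [[0, 0, 1], [0, 0, 0]]
  ]
}}

```text
time: 9.6
tool_pos: [475.3, -330.5, 45.2]
tcp_rot: [-180.0, 0.0, 3.3]
ft_force: [0.7, 0.6, -2.5]
finger_gap: 12.5
grip_force: 78.3
```

Call:
{"api": "jog_arm", "payload": {
  "rows": [
    [[0, 0, 1], [0, 0, 0]],
    [[0, 0, 1], [0, 0, 0]],
    [[0, 0, 1], [0, 0, 0]]
  ]
}}

```text
time: 9.9
tool_pos: [475.5, -330.6, 44.4]
tcp_rot: [180.0, -0.0, 3.3]
ft_force: [0.1, -0.2, -0.2]
finger_gap: 12.5
grip_force: 78.7
```

Call:
{"api": "jog_arm", "payload": {
  "rows": [
    [[0, 0, 0.7], [0, 0, 0]],
    [[0, 0, 0.7], [0, 0, 0]],
    [[0, 0, 0.7], [0, 0, 0]]
  ]
}}

```text
time: 10.2
tool_pos: [475.5, -330.7, 44.4]
tcp_rot: [180.0, -0.0, 3.3]
ft_force: [-3.6, 2.8, 6.2]
finger_gap: 13.0
grip_force: 79.6
```

Call:
{"api": "jog_arm", "payload": {
  "rows": [
    [[0, 0, -0.5], [0, 0, 0]],
    [[0, 0, -0.5], [0, 0, 0]],
    [[0, 0, -0.5], [0, 0, 0]],
    [[0, 0, -0.5], [0, 0, 0]],
    [[0, 0, -0.5], [0, 0, 0]]
  ],
  "grip": 50,
  "force": 20
}}

```text
time: 10.7
tool_pos: [475.4, -330.5, 43.9]
tcp_rot: [-180.0, 0.0, 3.3]
ft_force: [0.4, -0.5, -0.3]
finger_gap: 49.9
grip_force: 0.0
```

Call:
{"api": "jog_arm", "payload": {
  "rows": [
    [[0, 0, -10], [0, 0, 0]],
    [[0, 0, -30], [0, 0, 0]],
    [[0, 0, -60], [0, 0, 0]],
    [[0, 0, -95], [0, 0, 0]],
    [[0, 0, -130], [0, 0, 0]],
    [[0, 0, -130], [0, 0, 0]],
    [[0, 0, -130], [0, 0, 0]]
  ]
}}

```text
time: 11.4
tool_pos: [476.2, -331.2, 176.1]
tcp_rot: [179.9, -0.2, 3.3]
ft_force: [-0.2, -0.3, -1.1]
finger_gap: 49.9
grip_force: 0.0
```

Run:
```python
from h import *
s=r.sense();T=wristT(s);p,d=r.snapshot("wrist");cv2.imwrite("pics/w6.png",p);P=cloud("wrist",d,T);Z=P[...,2]
for lo,hi in((60,78),(32,46),(12,25)):
    m=(Z>lo)&(Z<hi)&(np.hypot(P[...,0]-475,P[...,1]+330)<110);print(lo,m.sum(),np.median(Z[m]).round(1),Z[m].std().round(2),rect(P[m][:,:2]))
to(530.5,-22.7,175,-40)
P=np.load("pics/w4.npy");Z=P[...,2]
p,d=r.snapshot("side");P=cloud("side",d);Z=P[...,2];rr=np.hypot(P[...,0]-530.3,P[...,1]+22.9)
for lo,hi in((58,66),(67,80)):
    m=(rr<35)&(Z>lo)&(Z<hi);print("neck",lo,m.sum(),Z[m].mean(),rect(P[m][:,:2]))
```

```text
60 1858 68.4 1.25 (array([ 475.8, -330.8]), array([59.9, 13.7]), 2.9)
32 5625 38.7 0.94 (array([ 476.2, -330.7]), array([70.9, 70.8]), -85.0)
12 5153 18.2 1.99 (array([ 474.4, -330.7]), array([150.7, 150.2]), 77.5)
t 11.45 pos [ 475.4 -330.5  174.3] rot [ 1.7998e+02 -2.0000e-02  3.3100e+00] F [-0.4 -0.1 -0.6] gap 50.0 grip 0.0 q [-40.   6.  93.  -0.  81.  47.]
shift [  72.8 -304.1   -0.8] turn [ 0.    -0.     0.756]
neck 58 121 61.30685540844674 (array([504.7, -18. ]), array([57.1, 17.5]), 78.0)
neck 67 11 73.60872347755588 (array([511.4, -18.4]), array([12.5,  9.3]), 37.6)
```

View pics/w6.png

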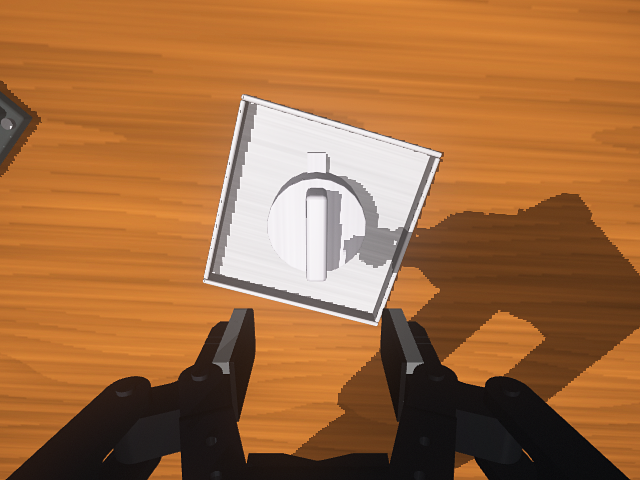

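The cap stands upright in the tray, bar at (316,235), measured centre (476,-331), top about 40 mm (rim about 4 mm). The fingers are clear of it. Next is the bushing.

Call:
{"api": "jog_arm", "payload": {
  "rows": [
    [[10, -40, 0], [0, 0, 0]],
    [[21, -88, 0], [0, 0, 0]],
    [[33, -137, 0], [0, 0, 0]],
    [[44, -185, 0], [0, 0, 0]],
    [[55, -230, 0], [0, 0, 0]],
    [[65, -270, 0], [0, 0, 0]],
    [[73, -304, 0], [0, 0, 0]],
    [[73, -304, 0], [0, 0, 0]],
    [[73, -304, 0], [0, 0, 0]]
  ],
  "grip": 14
}}

```text
time: 12.4
tool_pos: [529.8, -22.2, 172.5]
tcp_rot: [-180.0, 0.2, 3.4]
ft_force: [-1.0, -1.0, -0.3]
finger_gap: 14.2
grip_force: 0.0
```

Run:
```python
from h import *
s=r.sense();T=wristT(s);p,d=r.snapshot("wrist");cv2.imwrite("pics/w7.png",p);P=cloud("wrist",d,T);Z=P[...,2];rr=np.hypot(P[...,0]-530.5,P[...,1]+22.7)
for lo,hi in((58,63),(66,76)):
    m=(rr<32)&(Z>lo)&(Z<hi);print(lo,m.sum(),np.median(Z[m]),rect(P[m][:,:2]))
to(530.5,-22.7,90,3.3)
```

```text
58 1748 60.42243379499939 (array([530.1, -22.2]), array([61.7, 59.2]), 83.1)
66 3159 72.26236989097762 (array([530.5, -22.4]), array([40.9, 40.8]), 83.8)
t 12.45 pos [529.9 -23.1 172.8] rot [1.80e+02 1.30e-01 3.35e+00] F [-0.6 -0.8  0.7] gap 14.4 grip 0.0 q [ -8.  -1. 100.  -0.  81.  79.]
shift [ 0.8 -0.3 82.8] turn [0.    0.002 0.001]
```

View pics/w7.png

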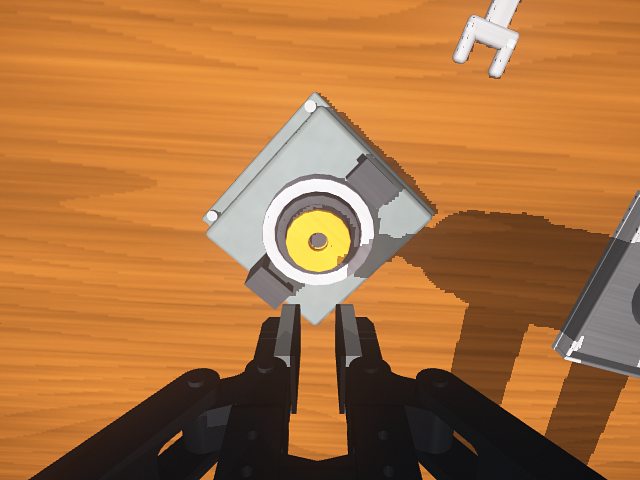

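The bronze shoulder at (318,240) stands about 12 mm proud, and the fingers straddle its axis. Next I'll press it down.

Call:
{"api": "jog_arm", "payload": {
  "rows": [
    [[0.5, 0, 25], [0, 0, 0]],
    [[0.5, 0, 55], [0, 0, 0]],
    [[0.5, 0, 78], [0, 0, 0]],
    [[0.5, 0, 90], [0, 0, 0]],
    [[0.5, 0, 90], [0, 0, 0]],
    [[0.5, 0, 90], [0, 0, 0]]
  ]
}}

```text
time: 13.05
tool_pos: [531.5, -23.5, 84.7]
tcp_rot: [180.0, -0.0, 3.3]
ft_force: [0.1, -0.4, 0.5]
finger_gap: 13.9
grip_force: 0.0
```

Call:
{"api": "jog_arm", "payload": {
  "rows": [
    [[0, 0, 3], [0, 0, 0]],
    [[0, 0, 6], [0, 0, 0]],
    [[0, 0, 9], [0, 0, 0]],
    [[0, 0, 12], [0, 0, 0]],
    [[0, 0, 15], [0, 0, 0]],
    [[0, 0, 17], [0, 0, 0]],
    [[0, 0, 17], [0, 0, 0]],
    [[0, 0, 17], [0, 0, 0]]
  ]
}}

```text
time: 13.85
tool_pos: [531.7, -22.8, 67.6]
tcp_rot: [180.0, -0.1, 3.3]
ft_force: [-0.9, 0.1, 5.5]
finger_gap: 14.4
grip_force: 2.7
```

Call:
{"api": "jog_arm", "payload": {
  "rows": [
    [[0, 0, 2], [0, 0, 0]],
    [[0, 0, 4], [0, 0, 0]],
    [[0, 0, 4], [0, 0, 0]],
    [[0, 0, 4], [0, 0, 0]]
  ]
}}

```text
time: 14.25
tool_pos: [531.6, -22.8, 63.6]
tcp_rot: [180.0, -0.0, 3.3]
ft_force: [-0.8, 0.9, 4.0]
finger_gap: 14.0
grip_force: 2.6
```

Call:
{"api": "jog_arm", "payload": {
  "rows": [
    [[0, 0, 1], [0, 0, 0]],
    [[0, 0, 2], [0, 0, 0]],
    [[0, 0, 2], [0, 0, 0]],
    [[0, 0, 2], [0, 0, 0]]
  ]
}}

```text
time: 14.65
tool_pos: [531.7, -22.8, 62.3]
tcp_rot: [180.0, -0.1, 3.3]
ft_force: [-4.8, -0.1, 12.3]
finger_gap: 14.0
grip_force: 5.8
```

Call:
{"api": "jog_arm", "payload": {
  "rows": [
    [[0, 0, 1], [0, 0, 0]],
    [[0, 0, 1], [0, 0, 0]],
    [[0, 0, 1], [0, 0, 0]]
  ]
}}

```text
time: 14.95
tool_pos: [531.8, -22.8, 62.2]
tcp_rot: [180.0, -0.1, 3.3]
ft_force: [-8.9, 0.3, 19.8]
finger_gap: 13.9
grip_force: 10.0
```

Call:
{"api": "jog_arm", "payload": {
  "rows": [
    [[0, 0, 1], [0, 0, 0]],
    [[0, 0, 1], [0, 0, 0]],
    [[0, 0, 1], [0, 0, 0]]
  ]
}}

```text
time: 15.25
tool_pos: [531.9, -22.8, 62.1]
tcp_rot: [180.0, -0.1, 3.3]
ft_force: [-13.4, 1.3, 28.7]
finger_gap: 14.0
grip_force: 14.2
```

The bushing has stopped dead: force rises to 29 N with no more travel. I'll retreat and check.

Call:
{"api": "jog_arm", "payload": {
  "rows": [
    [[0, 0, -3], [0, 0, 0]],
    [[0, 0, -15], [0, 0, 0]],
    [[0, 0, -45], [0, 0, 0]],
    [[0, 0, -80], [0, 0, 0]],
    [[0, 0, -110], [0, 0, 0]],
    [[0, 0, -114], [0, 0, 0]],
    [[0, 0, -114], [0, 0, 0]],
    [[0, 0, -114], [0, 0, 0]],
    [[0, 0, -114], [0, 0, 0]]
  ]
}}

```text
time: 16.15
tool_pos: [530.1, -22.6, 171.2]
tcp_rot: [-180.0, 0.2, 3.3]
ft_force: [0.0, -0.1, 0.0]
finger_gap: 13.9
grip_force: 0.0
```

Run:
```python
from h import *
s=r.sense();T=wristT(s);p,d=r.snapshot("wrist");P=cloud("wrist",d,T);Z=P[...,2];rr=np.hypot(P[...,0]-530.5,P[...,1]+22.7)
print(s["time"],s["tool_pos"],s["ft_force"])
hsv=cv2.cvtColor(p,cv2.COLOR_BGR2HSV);b=(rr<19)&(rr>8)
print("bush z",np.percentile(Z[b],[5,50,95]),"neck z",np.percentile(Z[(rr>23)&(rr<27)],[5,50,95]))
p,d=r.snapshot("scene");P=cloud("scene",d);Z=P[...,2];m=(np.hypot(P[...,0]-475,P[...,1]+330)<60)&(Z>60);print("cap bar",m.sum(),Z[m].max(),P[m].mean(0))
```

```text
16.15 [530.07906567 -22.62931332 171.18032056] [ 0.02708632 -0.05632218  0.01607406]
bush z [ 60.32434521 213.01594538 250.03970872] neck z [ 60.01002743 224.73696697 253.43801879]
cap bar 141 73.72652080900536 [ 479.63779207 -326.63248503   67.54870812]
```

Run:
```python
from h import *
s=r.sense();T=wristT(s);p,d=r.snapshot("wrist");P=cloud("wrist",d,T);Z=P[...,2];rr=np.hypot(P[...,0]-530.5,P[...,1]+22.7)
ok=(Z<90)&(Z>50)
b=Z[ok&(rr<19)&(rr>8)];n=Z[ok&(rr>23)&(rr<27)];print(len(b),np.median(b),len(n),np.median(n))
if abs(np.median(b)-np.median(n))<1: print(r.hand_in())
```

```text
2051 60.68606824744006 1390 60.640441976814486
the job is handed in; nothing more can be done
None
```

The job is handed in: the cap stands upright and released in the tray, about 1 mm from its centre, and the bushing is home, level with the neck to within 0.1 mm; the arm stayed well clear of the jar, brush and wrench, though I did not re-measure them.

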